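# Unscrew a trimmer-head knob of unknown thread in the bench clamp

### The job

Fix the trimmer head that stands in the bench clamp: slide the jaw up firmly against it and turn the red wing knob clockwise until the jaw is locked. Then take off the head's orange knob, whose thread may be left- or right-handed (try gently which way it loosens), lift it a good 10 cm clear above the head and finish while still holding it there, at rest, with the head left clamped. Leave the spare head, the spanner and the gas can where they are.

Things in the scene. Friction and masses are not known exactly. Their poses are not given: they have to be found in the camera images.
- clamp: Fixed bench clamp: blue and dark steel frame, 350 x 182 mm, open in the middle, so the head stands on the bench itself. Origin: on the bench, centre of a head clamped fully home. x runs along the slide from the moving jaw to the fixed V at the +x end; z up. Jaws 44 mm high, frame 8 mm. The head starts loose, up to 15 mm short of the fixed V.
- jaw (a joint): Travel of the blue sliding V-jaw along the clamp's +x, in m: 0 open, about 0.035 when both V's touch the head, 0.045 at most. Unlocked it slides with about 2 N and stays where left. Its rubber lining yields 1 mm per 12 N (2.2 mm at most); locked, it keeps the pressure it was given: 10 to 18 N is right and holds the head against some 0.6 N m.
- lock (a joint): Angle of the red wing knob, rad, growing clockwise seen from above: 0 loose, bites on the rail from 0.8, locked from 1.1 on, 1.5 at most. It needs up to 0.4 N m and stays where it is left.
- lock_grip (a point): Centre of the red wing of the knob on the sliding jaw: an upright bar 46 mm long (this frame's x), 12 mm wide (y), 28 mm tall, from 56 to 84 mm above the bench. It turns with the knob and rides with the jaw on the clamp's -x axis, 170 mm minus the jaw travel from the clamp's origin. Nothing else within 60 mm of it is higher than 52 mm.
- head_a: A grass-trimmer head standing upright: black round housing 104 mm across, side wall from 12 to 46 mm above the bench, top at 51 mm; 0.4 kg; an orange knob is screwed on top. Origin: centre of its underside, z up. head_a and head_b look alike. Either may stand in the clamp: it is the one within 20 mm of the clamp's origin. The other is the spare: leave it alone.
- head_b: The other trimmer head, same size and look as head_a. Their threads may be of opposite hand. A head that is not clamped turns along with its knob.
- cap_a_grip (a point): Centre of the orange knob on head_a: hexagonal, 46 mm across flats, 53 mm across corners, 38 mm tall, 60 g. This frame's x, and every 60 degrees from it, is square to a flat; z up. Seated, its underside is 58 mm above the bench, this point 77 mm, its top 96 mm. 7 mm are free between its underside and the housing, outside a white boss narrower than the knob.
- cap_b_grip (a point): Centre of the like knob on head_b. Threads of both: coarse, right- or left-handed. Tightening meets a stop within 0.15 rad, felt as 0.5 N m or more by 0.6 rad, as the grip and clamp give. Loosening runs with under 0.25 N m of drag from a spring below, rises 2.5 mm and is off the thread after 1.2 rad; then it lifts straight up (past 2.5 rad it would meet the thread again).
- gas_can_mid (a point): Centre of a loose gas can with a yellow band, 66 mm across and 185 mm tall, standing upright on the bench. Leave it alone.
- spanner: A loose steel spanner 180 mm long, lying flat on the bench along its x; origin: centre of its underside. Leave it alone.
Not all that is in view belongs to the job. What is shaped like the head_b but blue is not meant.

How it is judged:
By the outcome, as a careful person would: the job done as asked, in the order asked, and still so for the second after the job is handed in, while the arm keeps its last pose, push and grip.
It also fails if it takes over 67 s, if anything falls off the work surface, if the arm or the gripper's body presses on something with over 40 N, if the wrist force passes 120 N, or if a joint passes its speed limit or range.

### The arm

A 6-joint arm with a two-finger parallel gripper is mounted at the origin on the work surface. World frame = base frame: x ahead of the robot, y to its left, z up, the work surface at z = 0. Lengths are in m, angles in rad, forces in N, time in s.
With the tool pointing down it reaches from about 0.35 to 0.975 m from the base axis. Payload 7.1 kg.
Tool frame: the origin (TCP) lies midway between the tips of the shut fingers; the grasp point (between the pads) lies 19 mm behind it; z points along the fingers, x is the direction in which the jaws open and shut, and the axes are right-handed (so a half turn about z gives the same grasp; the last joint's range is limited). The gripper opens to 88 mm and grips with 3 to 60 N. Pads are 20 mm wide; open, the fingers measure 115 mm over their backs; the gripper's body (75 mm by 178 mm) begins 61 mm behind the grasp point.
Start: joints at [1.314, 0.423, 1.63, -0, 1.089, -0.019], TCP at [0.147, 0.607, 0.189] pointing down, gripper open.
Joint ranges: [-3, 3], [-0.9, 2.11], [0.09, 2.58], [-1.31, 4.45], [0.11, 2.69], [-2.54, 2.54]. Speed limits (rad/s): [2.39, 2.39, 3.01, 3.14, 3.14, 3.14].

### API

Orientations are given as a unit quaternion [w, x, y, z].
In Python, from station import move_pose, movel, movej, command_gripper, wait, inverse_kinematics, read_camera, camera_info, MotionError, job_done, get_time, get_joint_pos, get_qvel, get_effort, get_tcp_pos, get_ee_rot, get_ft_force, get_ft_torque, get_grip_width gives the robot as it stands. Calls block until the motion is done:
- move_pose(position, orientation): joint-space move of the TCP to a pose.
- movel(position, frame=None, v=0.15, until_force=None): straight line of the TCP; frame=None keeps the orientation; v is the mean speed in m/s. With until_force (N) it stops when the force on the tool has changed by that much, and returns True; else False.
- movej(angles): joint-space move.
- command_gripper(opening): opening from 0.0 (shut) to 1.0 (fully open); the grip force is fixed at half the most; returns when the fingers have stopped.
- wait(seconds).
- inverse_kinematics(position, orientation): joint angles nearest the present ones, or None.
- read_camera(name): name is "side" or "top"; returns the picture (384x512x3 uint8, red, green, blue); there is no depth.
- camera_info(name): a dict with "intrinsics" (3x3 intrinsics, pixels), "T" (4x4, takes a point from camera to world coordinates). Camera axes: x right, y up, looking along -z (the intrinsics and any distortion apply to the point x, -y, -z); pixel columns grow to the right and rows downward; lengths in m; the calibration is good to about 2 mm. A picture is of the moment at which its call begins. camera_info takes no time and is no camera call.
A pose or a line that the arm cannot do raises MotionError and nothing moves.
- job_done(): hands the job in, once; it reports no verdict.
Readings, each from a call of its own:
- get_time(): time.
- get_joint_pos(): joint angles.
- get_qvel(): joint speeds.
- get_effort(): joint torques, N m.
- get_tcp_pos(): TCP position.
- get_ee_rot(): TCP orientation.
- get_ft_force(): force on the tool from outside, world axes, zero at the start.
- get_ft_torque(): the same for the moment, N m.
- get_grip_width(): opening from 0.0 (shut) to 1.0 (fully open).
Only numpy, scipy, OpenCV 4.12 (cv2) and the standard library are available. Lean on these libraries where they do the work, as an engineer would, in place of code of your own. Each camera call takes 0.05 s, during which the arm holds its last target. There are 200 camera calls.

## Working session

There is one attempt and no reset: what is moved stays moved. The work goes in short steps, each a Python script; the robot and the scene stay as the last script left them, time stands still between calls to the robot, and variables do not carry over. Pictures are saved under pics/ and viewed, about 8 in all and at most 12, crops included, and the job is handed in when it is done.

```bash
mkdir -p pics; ls; python3 - <<'E'
from station import *
import cv2,numpy as np
for n in ("top","side"):
    im=read_camera(n); cv2.imwrite(f"pics/{n}0.png",im[:,:,::-1])
    c=camera_info(n); print(n,{k:(np.round(v,4).tolist() if hasattr(v,'tolist') or isinstance(v,(list,tuple)) else v) for k,v in c.items()})
print(get_time(),get_ee_rot(),get_tcp_pos(),get_ft_force())
E
```

```text
pics
top {'intrinsics': [[399.407, 0.0, 256.7052], [0.0, 399.407, 185.896], [0.0, 0.0, 1.0]], 'T': [[-0.0025, 0.9982, -0.0593, 0.4731], [-1.0, -0.0025, 0.0012, 0.0138], [0.001, 0.0593, 0.9982, 1.2164], [0.0, 0.0, 0.0, 1.0]]}
side {'intrinsics': [[376.5838, 0.0, 245.0075], [0.0, 376.5838, 189.2597], [0.0, 0.0, 1.0]], 'T': [[-0.9945, 0.0782, -0.0694, 0.4635], [-0.1043, -0.7922, 0.6013, 0.6807], [-0.0079, 0.6052, 0.796, 0.9587], [0.0, 0.0, 0.0, 1.0]]}
0.1 [ 4.06987459e-04  7.85981441e-01  6.18249738e-01 -5.19493959e-04] [0.14706996 0.60690551 0.18849894] [ 0.05724234 -0.27609428 -0.88445963]
```

View pics/top0.png

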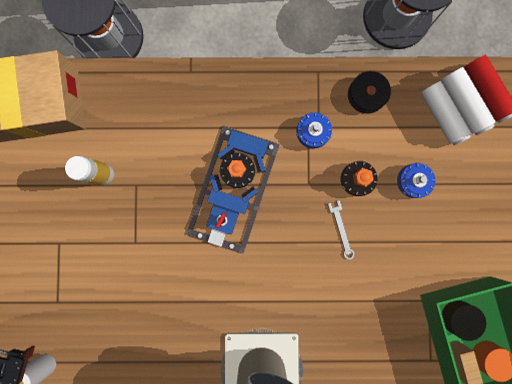

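View pics/side0.png

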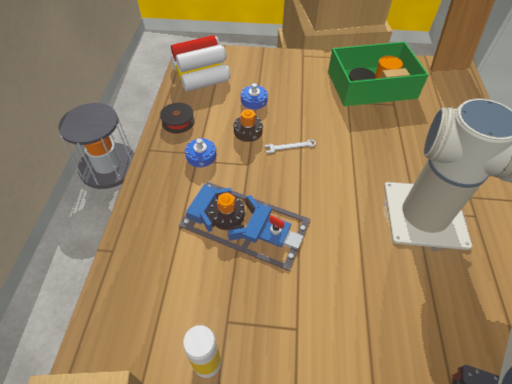

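```bash
cat > h.py <<'E'
from station import *
import cv2,numpy as np
from scipy.spatial.transform import Rotation as R
def ray(n,uv):
    c=camera_info(n);K=np.array(c["intrinsics"]);T=np.array(c["T"])
    d=cv2.undistortPoints(np.array([[uv]],float),K,np.array(c.get("distortion",np.zeros(5)),float)).ravel()
    return T[:3,3],T[:3,:3]@np.array([d[0],-d[1],-1.])
def onz(n,uv,z):
    o,d=ray(n,uv);return o+d*(z-o[2])/d[2]
def proj(n,p):
    c=camera_info(n);K=np.array(c["intrinsics"]);T=np.array(c["T"])
    q=T[:3,:3].T@(np.array(p)-T[:3,3]);q=K@np.array([q[0],-q[1],-q[2]]);return q[:2]/q[2]
def tri(uv1,uv2):
    o1,d1=ray("top",uv1);o2,d2=ray("side",uv2)
    s=np.linalg.lstsq(np.c_[d1,-d2],o2-o1,rcond=None)[0]
    a,b=o1+d1*s[0],o2+d2*s[1];return (a+b)/2,np.linalg.norm(a-b)
E
python3 - <<'E'
from h import *
t=cv2.imread("pics/top0.png");s=cv2.imread("pics/side0.png")
a=cv2.resize(t[120:260,175:290],None,fx=4,fy=4,interpolation=cv2.INTER_CUBIC)
b=cv2.resize(s[175:275,175:315],None,fx=5,fy=5,interpolation=cv2.INTER_CUBIC)
cv2.imwrite("pics/ct.png",a);cv2.imwrite("pics/cs.png",b)
for n,im,box in(("top",t,(120,260,175,290)),("side",s,(175,275,175,315))):
    hsv=cv2.cvtColor(im,cv2.COLOR_BGR2HSV)
    for nm,lo,hi in(("orange",(7,190,120),(17,255,255)),("red",(0,170,80),(5,255,255)),("red2",(172,150,80),(180,255,255)),("blue",(100,120,60),(125,255,255))):
        m=cv2.inRange(hsv,lo,hi);w=np.zeros_like(m);w[box[0]:box[1],box[2]:box[3]]=m[box[0]:box[1],box[2]:box[3]]
        k,l,st,ce=cv2.connectedComponentsWithStats(w)
        for i in range(1,k):
            if st[i,4]>15:
                r=cv2.minAreaRect(np.argwhere(l==i)[:,::-1].astype(np.float32))
                print(n,nm,st[i].tolist(),ce[i].round(1),np.round(r[0],1),np.round(r[1],1),round(r[2],1))
print(camera_info("top").keys())
E
```

```text
top orange [232, 163, 8, 10, 30] [234.6 168. ] [235.1 167.8] [8.9 6.8] 81.9
top red [216, 214, 10, 14, 55] [220.5 220.4] [220.6 220.3] [ 4.  14.3] 26.6
top blue [218, 130, 50, 42, 789] [246.4 145.8] [245.1 149.5] [49.  30.3] 18.9
top blue [207, 175, 51, 59, 1161] [226.2 206.6] [226.4 205.9] [49.6 50.5] 18.0
side orange [217, 195, 18, 19, 138] [225.8 206. ] [225.5 204. ] [18. 17.] 90.0
side orange [222, 198, 8, 5, 21] [225.9 200.6] [225.5 200. ] [4. 7.] 90.0
side red [270, 216, 14, 12, 93] [276.3 221.6] [276.2 221.6] [15.4  6.3] 31.0
side blue [187, 185, 44, 41, 603] [203.4 202.4] [208.4 200.8] [27.3 43. ] 31.0
side blue [229, 196, 61, 50, 1073] [259.3 226.4] [260.4 228.1] [52.3 46.5] 28.5
dict_keys(['intrinsics', 'T'])
```

View pics/ct.png

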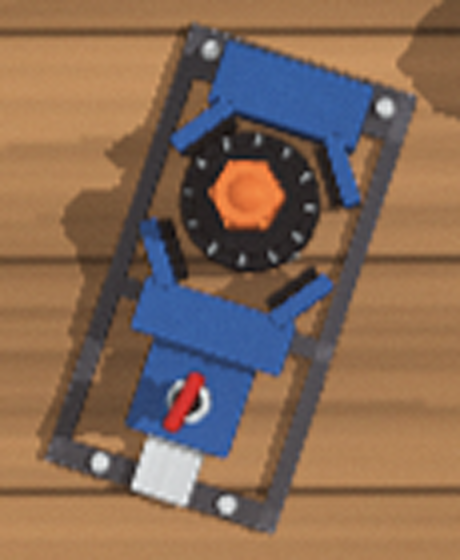

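View pics/cs.png

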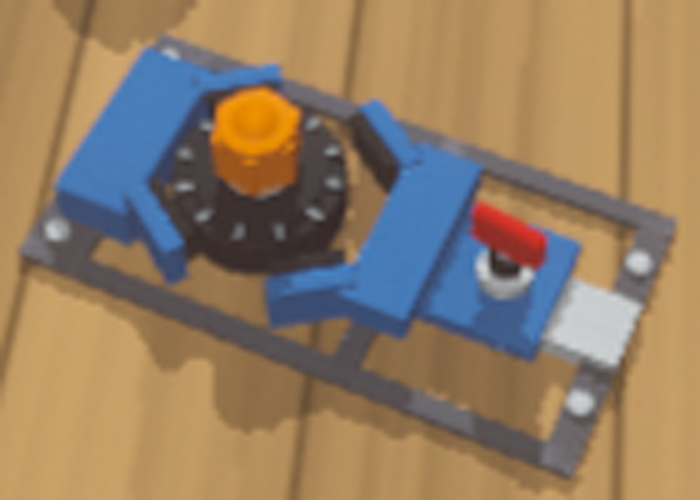

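```bash
cat >> h.py <<'E'
def mask(n,im,lo,hi,box,k=4):
    y0,y1,x0,x1=box
    a=cv2.resize(im[y0:y1,x0:x1],None,fx=k,fy=k,interpolation=cv2.INTER_CUBIC)
    m=cv2.inRange(cv2.cvtColor(a,cv2.COLOR_RGB2HSV),lo,hi)
    c=max(cv2.findContours(m,cv2.RETR_EXTERNAL,cv2.CHAIN_APPROX_NONE)[0],key=cv2.contourArea)
    h=cv2.convexHull(c).reshape(-1,2).astype(float)
    return (h+.5)/k-.5+[x0,y0]
def knob(im,n,box,z=.096):
    h=mask(n,im,(4,150,90),(20,255,255),box)
    P=np.array([onz(n,p,z)[:2] for p in h]).astype(np.float32)
    M=cv2.moments(P);c=np.array([M['m10'],M['m01']])/M['m00']
    f=np.zeros((0,2));Q=np.vstack([P,P[:1]])
    # flat directions: edge normals weighted by edge length, 6-fold
    e=np.diff(Q,axis=0);L=np.hypot(*e.T);a=np.arctan2(e[:,1],e[:,0])+np.pi/2
    ph=np.sum(L*np.exp(6j*a));return c,np.angle(ph)/6,abs(ph)/L.sum(),M['m00']
def wing(im,n,box):
    h=mask(n,im,(0,150,70),(4,255,255),box)
    P=np.array([onz(n,p,.084)[:2] for p in h]).astype(np.float32)
    r=cv2.minAreaRect(P);b=cv2.boxPoints(r);e=max(b[1]-b[0],b[2]-b[1],key=np.linalg.norm)
    return np.array(r[0]),np.arctan2(e[1],e[0]),r[1]
E
python3 - <<'E'
from h import *
t=cv2.imread("pics/top0.png")[:,:,::-1].copy();s=cv2.imread("pics/side0.png")[:,:,::-1].copy()
C=(np.array([[193,25],[415,97],[272,532],[43,458]])+.5)/4-.5+[175,120]
W=np.array([onz("top",c,.008)[:2] for c in C]);print(W.round(4))
print("len",np.linalg.norm(W[0]-W[3]),np.linalg.norm(W[1]-W[2]),np.linalg.norm(W[0]-W[1]),np.linalg.norm(W[2]-W[3]))
for d in (W[0]-W[3],W[1]-W[2],W[0]-W[1],W[3]-W[2]): print("ang",np.arctan2(d[1],d[0]))
B=np.array([[[162,40],[672,222],[568,478],[22,252]]])[0]/5+[175-.4,175-.4]
V=np.array([onz("side",c,.008)[:2] for c in B]);print("side",V.round(4), np.linalg.norm(V[0]-V[1]),np.linalg.norm(V[1]-V[2]))
for d in (V[0]-V[1],V[3]-V[2]): print("ang",np.arctan2(d[1],d[0]))
print("frame centre",W.mean(0),V.mean(0))
kb=(150,185,222,252)
print("knob",knob(t,"top",kb)); print("knob side",knob(s,"side",(185,222,212,240)))
print("wing",wing(t,"top",(208,236,210,232)));print("wing side",wing(s,"side",(210,232,264,290)))
# boss tops / hull triangulation check
h1=mask("top",t,(0,150,70),(4,255,255),(208,236,210,232));h2=mask("side",s,(0,150,70),(4,255,255),(210,232,264,290))
print(h1[[h1[:,1].argmin(),h1[:,1].argmax()]],h2[[h2[:,0].argmin(),h2[:,0].argmax()]])
print(tri(h1[h1[:,1].argmin()],h2[h2[:,0].argmin()]),tri(h1[h1[:,1].argmax()],h2[h2[:,0].argmax()]))
E
```

```text
[[ 0.729   0.1153]
 [ 0.6731 -0.0541]
 [ 0.3444  0.0551]
 [ 0.4001  0.2273]]
len 0.34748894923638673 0.34638459517969844 0.17838191212325738 0.18098967926977366
ang -0.3281600543285405
ang -0.32067114809290215
ang 1.252140668306959
ang 1.2581596266505186
side [[ 0.6709 -0.0522]
 [ 0.3445  0.0547]
 [ 0.4005  0.2264]
 [ 0.7272  0.1141]] 0.34347997290945537 0.18051681014255522
ang -0.31667281727723406
ang -0.33113290064484585
frame centre [0.53664387 0.08592708] [0.53578118 0.08573602]
knob (array([0.58932805, 0.06981542]), np.float32(-0.0416411), np.float32(0.79480225), 0.002068150242034994)
knob side (array([0.58754524, 0.08030988]), np.float32(0.023581259), np.float32(0.55297923), 0.0030756512839476002)
wing (array([0.44333944, 0.11483727]), np.float32(-0.46350437), (0.013288259506225586, 0.04244132339954376))
wing side (array([0.44458389, 0.12267336]), np.float32(-0.41792557), (0.024233730509877205, 0.04646560549736023))
[[223.625 213.375]
 [217.875 227.125]] [[269.625 220.625]
 [283.125 222.125]]
(array([0.46191938, 0.10784819, 0.06378358]), np.float64(0.00128743729638556)) (array([0.42421148, 0.12228936, 0.08452658]), np.float64(0.0002416488814955065))
```

```bash
cat >> h.py <<'E'
CA=-.321;U=np.array([np.cos(CA),np.sin(CA),0]);N=np.array([-U[1],U[0],0])
def quat(y):
    q=(R.from_euler('z',y)*R.from_euler('x',np.pi)).as_quat();return [q[3],q[0],q[1],q[2]]
def yaw():
    w,x,y,z=get_ee_rot();m=R.from_quat([x,y,z,w]).as_matrix();return np.arctan2(m[1,0],m[0,0])
def ft(n=5):
    F=[];T=[]
    for _ in range(n): F.append(get_ft_force());T.append(get_ft_torque());wait(.01)
    return np.mean(F,0),np.mean(T,0)
E
python3 - <<'E'
from h import *
p=np.array([.4438,.1165,.16])
for y in (-.44+np.pi/2,-.44-np.pi/2):
    for d in (0,-1.3):
        q=inverse_kinematics(p,quat(y+d));print(y,d,None if q is None else np.round(q,2))
for k in range(6):
    y=-.02+k*np.pi/3
    q=inverse_kinematics([.60,.065,.16],quat(y));print("cap",y,None if q is None else np.round(q,2))
y=-.44+np.pi/2 
q=inverse_kinematics(p,quat(y-1.3));q0=inverse_kinematics(p,quat(y))
if q0 is None or abs(q0[5])>2.4 or q is None or abs(q[5])>2.4: y-=np.pi
t=get_time();move_pose(p,quat(y));print("t",get_time()-t,get_tcp_pos(),yaw(),y);t=get_time()
wait(.2);print(ft());t=get_time()
movel([p[0],p[1],.057],v=.08,until_force=6);print(get_time()-t,get_tcp_pos());
cv2.imwrite("pics/s1.png",read_camera("side")[150:290,180:360,::-1].repeat(4,0).repeat(4,1))
print(get_time())
E
```

```text
1.1307963267948966 0 [ 0.23  0.22  2.01 -0.    0.91 -0.9 ]
1.1307963267948966 -1.3 [ 0.23  0.22  2.01 -0.    0.91  0.4 ]
-2.0107963267948965 0 [0.23 0.22 2.01 0.   0.91 2.24]
-2.0107963267948965 -1.3 None
cap -0.02 [ 0.09  0.43  1.7  -0.    1.01  0.11]
cap 1.0271975511965976 [ 0.09  0.43  1.7  -0.    1.01 -0.94]
cap 2.0743951023931952 [ 0.09  0.43  1.7   0.    1.01 -1.99]
cap 3.121592653589793 None
cap 4.168790204786391 [0.09 0.43 1.7  0.   1.01 2.2 ]
cap 5.215987755982989 [ 0.09  0.43  1.7  -0.    1.01  1.16]
t 2.0667 [0.44394836 0.11711732 0.16007325] 1.1316203902635262 1.1307963267948966
(array([ 0.04489502,  0.17657604, -0.0433073 ]), array([-0.03639666,  0.01156684,  0.00563202]))
1.4333999999999998 [0.4442099  0.11661355 0.05743238]
3.8917
```

View pics/s1.png

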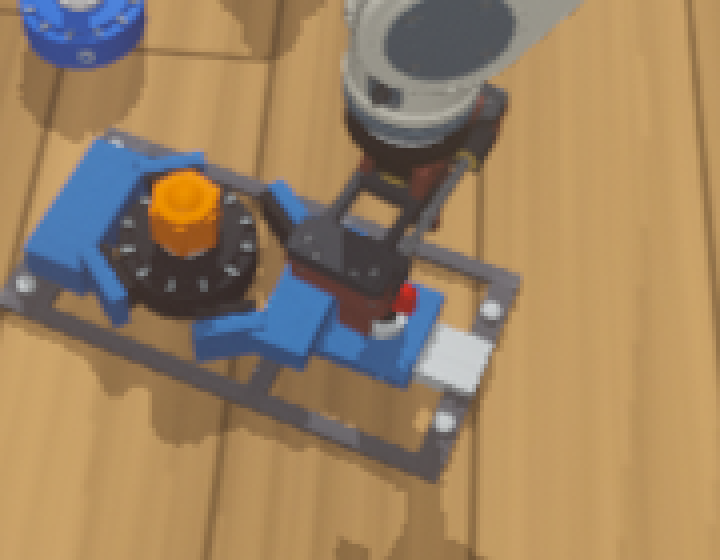

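```bash
python3 - <<'E'
from h import *
np.set_printoptions(precision=3,suppress=True)
command_gripper(0.0);wait(.2)
f0,t0=ft();print("grip",get_grip_width()*88,f0,t0,get_tcp_pos(),yaw())
p0=np.array(get_tcp_pos());p0[2]=.057
r=movel(p0+.046*U,v=.025,until_force=9);f,t=ft()
p=np.array(get_tcp_pos());print(r,"travel",(p-p0)@U,(p-p0)@N,"F",(f-f0)@U,(f-f0)@N,f-f0,t-t0,get_time())
np.save("p0.npy",np.r_[p0,f0,t0,yaw()])
E
```

```text
grip 0.3945290744164604 [-0.057 -0.045 -0.089] [-0.022  0.027  0.005] [0.444 0.116 0.057] 1.1307719937492147
False travel 0.045891973400910654 -1.622124091683759e-05 F 0.1417219359605244 0.039583906995847656 [ 0.147 -0.007 -0.007] [-0.    -0.016 -0.012] 7.5083
```

```bash
python3 - <<'E'
from h import *
a=read_camera("side")[150:290,180:360,::-1];b=read_camera("top")[120:260,150:330,::-1]
cv2.imwrite("pics/s2.png",cv2.resize(np.hstack([a,b]),None,fx=2.2,fy=2.2,interpolation=cv2.INTER_CUBIC))
print(get_grip_width(),get_tcp_pos())
E
```

```text
0.008374922155097771 [0.48741222 0.10201168 0.05701995]
```

View pics/s2.png

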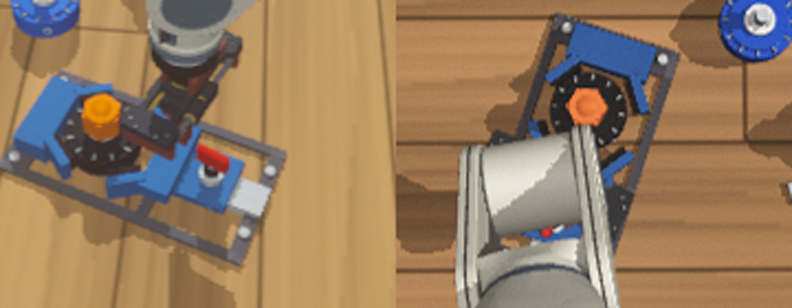

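```bash
python3 - <<'E'
from h import *
for p in ([.4874,.102,.057],[.4874,.102,.076],[.4874,.102,.1],[.444,.1166,.056],[.444,.1166,.084],[.444,.1166,.07],[.589,.07,.096]):
    print(p,proj("side",p).round(1),"crop2.2",((proj("side",p)-[180,150])*2.2).round(),"top",proj("top",p).round(1))
print(get_joint_pos(),get_ee_rot())
a=read_camera("side")[190:250,225:305,::-1]
cv2.imwrite("pics/s3.png",cv2.resize(a,None,fx=8,fy=8,interpolation=cv2.INTER_CUBIC))
E
```

```text
[0.4874, 0.102, 0.057] [260.4 219.4] crop2.2 [177. 153.] top [225.9 204.8]
[0.4874, 0.102, 0.076] [260.6 215.7] crop2.2 [177. 145.] top [225.3 204.7]
[0.4874, 0.102, 0.1] [260.8 210.9] crop2.2 [178. 134.] top [224.7 204.6]
[0.444, 0.1166, 0.056] [275.5 225.3] crop2.2 [210. 166.] top [220.8 219.8]
[0.444, 0.1166, 0.084] [276.  219.9] crop2.2 [211. 154.] top [219.9 220. ]
[0.444, 0.1166, 0.07] [275.7 222.6] crop2.2 [211. 160.] top [220.4 219.9]
[0.589, 0.07, 0.096] [225.8 199.4] crop2.2 [101. 109.] top [236.2 168.5]
[ 1.82412844e-01  4.47001269e-01  1.99148278e+00  5.39794819e-06
  7.03078183e-01 -9.48440068e-01] [4.06603167e-06 8.44361296e-01 5.35774208e-01 1.47612115e-05]
```

View pics/s3.png

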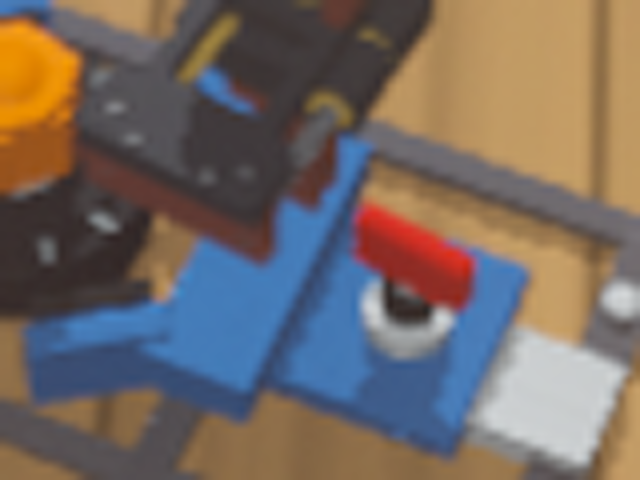

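```bash
python3 - <<'E'
from h import *
y=yaw();X=np.array([np.cos(y),np.sin(y),0]);Y=np.array([np.sin(y),-np.cos(y),0]);p=np.array(get_tcp_pos())
f=lambda q:((proj("side",q)-[225,190]+.5)*8).round()
for sx in(1,-1):
  for sy in(-1,1):
    print("body",sx,sy,f(p+.089*X*sx+.0375*Y*sy+[0,0,.08]))
    print("shutfinger tip",sx,sy,f(p+.0135*X*sx+.010*Y*sy),"top",f(p+.0135*X*sx+.01*Y*sy+[0,0,.08]))
    print("open ",sx,sy,f(p+.0575*X*sx+.010*Y*sy), f(p+.044*X*sx+.010*Y*sy))
E
```

```text
body 1 -1 [257. 358.]
shutfinger tip 1 -1 [293. 279.] top [299. 151.]
open  1 -1 [230. 373.] [249. 344.]
body 1 1 [ 55. 254.]
shutfinger tip 1 1 [244. 255.] top [247. 125.]
open  1 1 [180. 347.] [200. 318.]
body -1 -1 [516. -27.]
shutfinger tip -1 -1 [331. 224.] top [339.  93.]
open  -1 -1 [390. 136.] [372. 163.]
body -1 1 [ 326. -113.]
shutfinger tip -1 1 [282. 200.] top [287.  69.]
open  -1 1 [342. 113.] [324. 139.]
```

```bash
python3 - <<'E'
from h import *
t=get_time();p=np.array(get_tcp_pos())
movel([p[0],p[1],.15],v=.2)
move_pose([.5,-.11,.10],quat(.1));wait(.15)
print(get_tcp_pos(),get_time());f0,_=ft(3)
cv2.imwrite("pics/a.png",read_camera("side")[:,:,::-1])
r=movel([.5,-.11,.003],v=.06,until_force=4);print(r,get_tcp_pos(),ft(3)[0]-f0,get_grip_width(),get_time())
im=read_camera("side");u=proj("side",[.5,-.11,.003]);print(u)
x,y=u.astype(int);a=im[max(y-65,0):y+20,x-55:x+55,::-1]
cv2.imwrite("pics/s4.png",cv2.resize(a,None,fx=6,fy=6,interpolation=cv2.INTER_CUBIC))
movel([.5,-.11,.10],v=.2);print(get_time())
E
```

```text
[ 0.50021363 -0.10875252  0.10009526] 9.3
False [ 0.50026548 -0.11004966  0.00332417] [ 0.26482386 -0.19829945 -0.45930582] 0.002802916325816591 11.1667
[261.35067147 173.81459932]
11.85
```

View pics/s4.png

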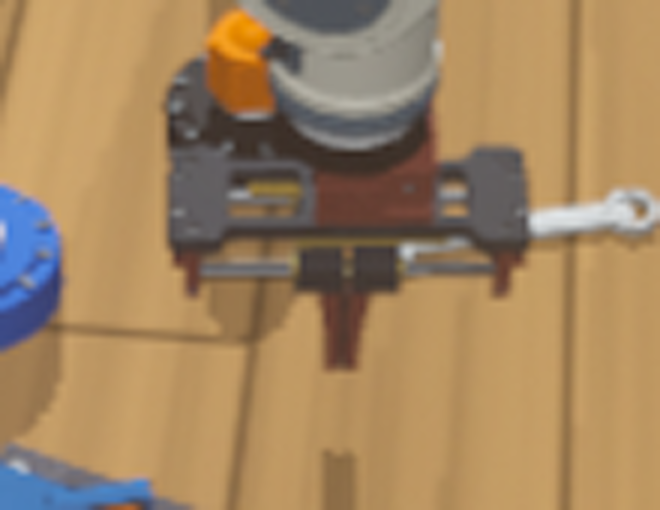

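```bash
python3 - <<'E'
from h import *
movel([.5,-.11,.01],v=.2);wait(.1);f0,_=ft(3)
try:
    r=movel([.5,-.11,-.04],v=.03,until_force=4)
except MotionError as e: r=e
print(r,get_tcp_pos(),ft(3)[0]-f0,get_time())
im=read_camera("side");cv2.imwrite("pics/b.png",im[:,:,::-1])
movel([.5,-.11,.08],v=.25);print(get_time())
E
```

```text
True [ 0.49989414 -0.10998648 -0.03314624] [-0.26053258 -0.42428016  7.21997216] 13.8917
14.55
```

```bash
cat >> h.py <<'E'
DZ=-.0325   # command z = true tip z + DZ (touch-probed on the bench)
E
python3 - <<'E'
from h import *
np.set_printoptions(precision=4,suppress=True)
print("tip proj",proj("side",[.5003,-.11,.0358]),"seen 262.2 169.3")
y=-.44+np.pi/2;P=np.array([.4438,.1165,0])
command_gripper(.6)
move_pose(P+[0,0,.13+DZ],quat(y));wait(.1);f0,_=ft(3)
r=movel(P+[0,0,.058+DZ],v=.08,until_force=5);print(r,get_tcp_pos(),ft(3)[0]-f0)
command_gripper(0.);wait(.2)
f0,t0=ft();print("grip",get_grip_width()*88,f0,t0,get_tcp_pos(),yaw(),get_time())
np.save("p0.npy",np.r_[get_tcp_pos(),f0,t0,yaw()])
E
```

```text
tip proj [261.5288 167.31  ] seen 262.2 169.3
False [0.4441 0.1166 0.0258] [ 0.0394 -0.1021 -0.394 ]
grip 12.396049200574753 [-1.7155 -5.0511  4.4861] [-0.947   0.2124 -0.1868] [0.4435 0.1162 0.0255] 1.1307188182047712 18.5667
```

```bash
python3 - <<'E'
from h import *
np.set_printoptions(precision=3,suppress=True)
D=np.load("p0.npy");p0=D[:3];f0=D[3:6]
r=movel(p0+.044*U,v=.022,until_force=9);f,t=ft(3)
p=np.array(get_tcp_pos());print(r,"travel",(p-p0)@U,(p-p0)@N,"F",f@U,f@N,f[2],t,get_grip_width()*88,get_time())
for k in range(6):
    s=-f@U
    if s>14.5 or not r: break
    cmd=p+U*np.clip((15.5-s)/12000,0,.0006)*1.0; t1=get_time()
    p=cmd;movel(cmd,v=.01);f,t=ft(3);q=np.array(get_tcp_pos())
    print("travel",(q-p0)@U,(cmd-p0)@U,"F",f@U,f@N,f[2],t,get_time()-t1)
np.save("p1.npy",p);print(get_time())
E
```

```text
True travel 0.01602181613893997 -0.00016076939832596998 F 1.2619297915168324 -0.5732996394503439 4.07631405983766 [-0.285 -0.213 -0.179] 12.1542401206342 19.5583
travel 0.016046510766902913 0.016621816138939954 F -1.978363124046536 -0.43515205687092756 5.796298392131978 [ 0.009  0.27  -0.186] 0.375
travel 0.01645604867164491 0.017221816138939937 F -3.140142907523448 -0.332960628834463 6.286722497750495 [ 0.104  0.407 -0.22 ] 0.27500000000000213
travel 0.016963486011837694 0.017821816138939923 F -2.8792146661111317 -0.7182831286346453 6.386115471360149 [ 0.145  0.42  -0.194] 0.2749999999999986
travel 0.017506625446774376 0.01842181613893991 F -3.083482966612523 -0.407819437565349 7.47714372071956 [ 0.138  0.429 -0.228] 0.2749999999999986
travel 0.0181186763017975 0.019021816138939895 F -3.3642013430055018 -0.5004755220295077 6.525592904177553 [ 0.168  0.429 -0.198] 0.27500000000000213
travel 0.018674035888624773 0.019621816138939877 F -3.4012953800180687 -0.2929680222860093 7.081936337297173 [ 0.13   0.422 -0.194] 0.2749999999999986
21.3083
```

```bash
python3 - <<'E'
from h import *
np.set_printoptions(precision=4,suppress=True)
p0=np.load("p0.npy")[:3];p=np.load("p1.npy")
for _ in range(4):
    r=movel(p0+.0445*U,v=.015,until_force=8);wait(.05);f,t=ft(3);p=np.array(get_tcp_pos())
    print(r,"travel",(p-p0)@U,(p-p0)@N,"F",f@U,f@N,f[2],t,get_grip_width()*88,get_time())
    if -f@U>6 or not r: break
np.save("p1.npy",p)
E
```

```text
True travel 0.023882162868969343 -0.0003128025946996805 F -3.234350248620524 1.1784327353698996 6.855521014039259 [ 0.3983  0.2197 -0.2099] 11.791198125037816 22.1083
True travel 0.023733107229791432 -0.00032288212663041045 F -3.099670463452248 1.4196617580964135 5.9170070402855535 [ 0.323   0.0651 -0.2093] 12.013521445088161 22.6
True travel 0.02362001288222335 -0.0003296127076792148 F -3.104113314183363 1.2051111919131927 5.931047872402481 [ 0.321   0.0489 -0.1793] 11.94530108787086 23.0917
True travel 0.02351335701575763 -0.00031831354949203155 F -3.1019630691942255 0.7507783114624517 5.5497455359133925 [ 0.3377  0.009  -0.1072] 11.989930512750592 23.5833
```

```bash
python3 - <<'E'
from h import *
np.set_printoptions(precision=4,suppress=True)
p0=np.load("p0.npy")[:3];p=np.array(get_tcp_pos());p[2]=p0[2];f,t=ft(3)
for _ in range(12):
    s=-f@U
    if s>15: break
    p=p+U*np.clip((16-s)/5000,0,.0012);movel(p,v=.02);f,t=ft(2);q=np.array(get_tcp_pos())
    print("cmd",(p-p0)@U,"act",(q-p0)@U,(q-p0)@N,"F",f@U,f@N,f[2],t,get_time())
    if (q-p0)@U>.034:break
np.save("p1.npy",p)
E
```

```text
cmd 0.024713357015757657 act 0.023530588207679122 -0.0003565326483644373 F -5.464335395961344 0.35557668445767915 6.61354452520477 [ 0.3798  0.3977 -0.164 ] 23.875
cmd 0.025913357015757633 act 0.023936974031552254 -0.0003906640625219077 F -8.280262147484361 1.5579645081795976 9.419614505978466 [ 0.7579  0.8215 -0.1263] 24.1417
cmd 0.027113357015757605 act 0.024230720940348945 -0.0004131005818239807 F -11.161047554842678 3.019703312999789 11.18700183097824 [ 1.2318  1.2399 -0.1283] 24.4083
cmd 0.028081147504789048 act 0.02442555633798021 -0.00048255409659248304 F -13.852696533979142 4.597045556140286 14.45656431166297 [ 1.5793  1.5544 -0.142 ] 24.675
cmd 0.028510608197993233 act 0.02447922132869231 -0.00048706812454550987 F -15.469047355854574 5.2737808062166485 14.441741458507554 [ 1.7819  1.823  -0.1272] 24.9417
```

```bash
python3 - <<'E'
from h import *
np.set_printoptions(precision=3,suppress=True)
p0=np.load("p0.npy")[:3];p=np.load("p1.npy");y0=np.load("p0.npy")[9]
f,t=ft(2);a=0
while a<1.249:
    s=-f@U
    a+=.125
    p=p+U*np.clip((15.5-s)/5000,-.0012,.0012)
    move_pose(p,quat(y0-a));f,t=ft(2);q=np.array(get_tcp_pos())
    print("a",round(a,3),round(y0-yaw(),3),"act",(q-p0)@U,(q-p0)@N,"F",f@U,f@N,f[2],"T",t,get_grip_width()*88,get_time())
    if abs(f@U)>22 or abs(t[2])>.9 or abs(f@N)>25: print("stop");break
np.save("p2.npy",np.r_[p,a])
E
```

```text
a 0.125 0.126 act 0.024860061459670752 -0.00022642562044997345 F -12.473183700006931 6.535105489135295 12.25936894349333 T [ 1.918  1.899 -0.222] 12.038067502613172 25.225
a 0.25 0.252 act 0.025181837128275274 -0.00014352685228980093 F -14.590900960007511 7.577280677901612 13.370447651392485 T [ 2.252  2.094 -0.18 ] 11.59794061849984 25.4917
a 0.375 0.377 act 0.025289618900402315 -2.912252298954577e-05 F -15.086933614080941 9.09447401103356 13.132531856289928 T [ 2.357  2.116 -0.232] 11.987133872051881 25.7583
a 0.5 0.502 act 0.025408550889628696 3.768184027280353e-05 F -14.917758455279502 8.52641815363602 13.554242394694338 T [ 2.451  2.065 -0.211] 11.844082198630344 26.025
a 0.625 0.627 act 0.025531830769717965 0.00010592103026112956 F -14.832173719721188 8.688111833417528 12.562495271999694 T [ 2.462  2.014 -0.206] 11.762802076309073 26.2917
a 0.75 0.752 act 0.025671582767691586 0.00019109170245533726 F -15.27136757569139 9.64214405018479 13.090056162556923 T [ 2.559  2.03  -0.189] 11.942271298609347 26.5583
a 0.875 0.877 act 0.0257912589015538 0.00024343972864882888 F -15.806931450531204 9.521512412847908 13.404744465941851 T [ 2.631  2.053 -0.239] 11.787502142657237 26.825
a 1.0 1.002 act 0.0258745320086018 0.0003252086038291777 F -14.699759967129037 9.975893641450332 13.179957748949274 T [ 2.556  1.962 -0.203] 12.00354874188011 27.0917
a 1.125 1.127 act 0.026039537910111 0.00033495275109361326 F -14.745864402204548 9.778525297598602 12.659513829510013 T [ 2.629  1.987 -0.124] 11.859571443546848 27.3583
a 1.25 1.252 act 0.026151614497909738 0.00038410373706390433 F -15.774472844108704 10.349566759098014 13.776741205971014 T [ 2.683  2.007 -0.146] 11.968813569363098 27.625
```

```bash
python3 - <<'E'
from h import *
np.set_printoptions(precision=4,suppress=True)
D=np.load("p2.npy");p0=np.load("p0.npy")[:3];p=D[:3];y0=np.load("p0.npy")[9];a=1.32
move_pose(p,quat(y0-a));f,t=ft(3);print("F",f@U,f@N,f[2],"T",t,y0-yaw())
for k in range(7):
    p=p-.0009*U;movel(p,v=.02);f,t=ft(3);q=np.array(get_tcp_pos())
    print("cmd",(p-p0)@U,"act",(q-p0)@U,(q-p0)@N,"F",f@U,f@N,f[2],"Tz",t[2],get_time())
    if f@U>2.5: break
np.save("p3.npy",np.r_[p,a])
a=read_camera("side")[190:270,200:320,::-1]
cv2.imwrite("pics/s5.png",cv2.resize(a,None,fx=6,fy=6,interpolation=cv2.INTER_CUBIC))
E
```

```text
F -14.833686994341504 10.016700121702582 13.516582263526326 T [ 2.6724  2.0181 -0.145 ] 1.3213624102141814
cmd 0.028951510724939653 act 0.026156359586249282 0.0004349843995429572 F -11.610672350258403 8.520159090583386 10.963417600272308 Tz -0.11519763140665783 28.175
cmd 0.028051510724939676 act 0.02613516110951995 0.0004956842608898012 F -8.800768793206396 7.011132719320971 8.321868607105356 Tz -0.113691873344816 28.45
cmd 0.027151510724939695 act 0.026091445604775408 0.0005253336967301767 F -5.563796484441685 5.4814445798829174 5.766720254179614 Tz -0.07763235601205591 28.725
cmd 0.026251510724939718 act 0.026125543982559545 0.0005436547995376445 F -3.3654853893497774 5.69211790971275 3.4019578223293543 Tz -0.08755292525971209 29.0
cmd 0.025351510724939737 act 0.026080056830362516 0.0005618150987674758 F 0.4853826109263914 6.046788848697553 -0.27228405798733424 Tz -0.1088716469241186 29.275
cmd 0.024451510724939757 act 0.026065014092582255 0.0006100000997027184 F 4.042600199121959 5.2208868419221295 -3.0978154287243385 Tz -0.0924172366114988 29.55
```

View pics/s5.png

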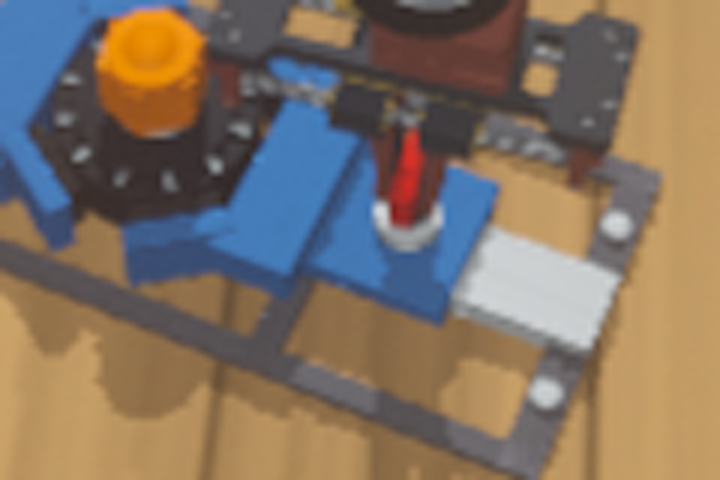

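```bash
python3 - <<'E'
from h import *
np.set_printoptions(precision=4,suppress=True)
q=np.array(get_tcp_pos());movel(q,v=.03)
command_gripper(.6)
movel([q[0],q[1],.14+DZ],v=.2)
t=read_camera("top");s=read_camera("side")
cv2.imwrite("pics/t6.png",t[:,:,::-1]);cv2.imwrite("pics/s6.png",s[:,:,::-1])
print(get_time(),ft(3))
a=cv2.resize(t[130:240,190:280,::-1],None,fx=5,fy=5,interpolation=cv2.INTER_CUBIC);b=cv2.resize(s[180:250,195:295,::-1],(450,550*70*450//(100*550)),interpolation=cv2.INTER_CUBIC)
b=cv2.copyMakeBorder(b[:550],0,max(0,550-b.shape[0]),0,0,cv2.BORDER_CONSTANT)
cv2.imwrite("pics/c6.png",cv2.resize(np.hstack([a,b]),None,fx=.88,fy=.88))
for n,im,box in(("top",t,(148,185,222,258)),("side",s,(180,225,205,245))):
    try: 
        h=mask(n,im,(4,150,90),(20,255,255),box);print(n,h.min(0),h.max(0));print(n,knob(im,n,box))
    except Exception as e: print(n,e)
h=mask("side",s,(0,150,70),(4,255,255),(205,240,250,290))
print("wing side",wing(s,"side",(205,240,250,290)))
E
```

```text
31.3 (array([-0.1994,  0.0462, -0.3474]), array([-0.0833,  0.0803, -0.0061]))
top [228.375 157.875] [247.375 176.375]
top (array([0.5928, 0.0653]), np.float32(-0.14718094), np.float32(0.7580879), 0.0020466466674468053)
side [215.375 191.375] [233.875 212.125]
side (array([0.5907, 0.0767]), np.float32(-0.10202968), np.float32(0.5096828), 0.003006809231575369)
wing side (array([0.4656, 0.1136]), np.float32(1.4175632), (0.055232830345630646, 0.012716070748865604))
```

View pics/c6.png

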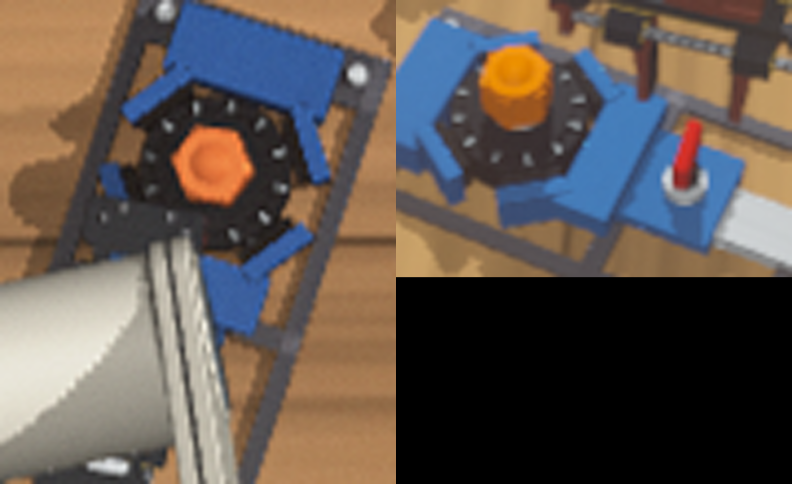

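```bash
python3 - <<'E'
from h import *
np.set_printoptions(precision=4,suppress=True)
P=np.array([.5947,.0661,0]);y=-.11
command_gripper(1.0)
move_pose(P+[0,0,.135+DZ],quat(y));wait(.1);f0,_=ft(3)
r=movel(P+[0,0,.062+DZ],v=.08,until_force=5);print(r,get_tcp_pos(),ft(3)[0]-f0,get_time())
if not r:
    command_gripper(0.);wait(.2)
    f,t=ft();print("grip",get_grip_width()*88,f,t,get_tcp_pos(),yaw(),get_time())
E
```

```text
False [0.5952 0.0661 0.0299] [-0.7051  0.5287  0.1119] 33.8417
grip 46.24968681212375 [ 0.9207 -0.1625  0.9087] [-0.0528 -0.0785 -0.0261] [0.5949 0.0661 0.0296] -0.11000088541429585 34.8083
```

```bash
cat > turn.py <<'E'
from h import *
np.set_printoptions(precision=3,suppress=True)
p=np.array(get_tcp_pos());y0=yaw();z0=p[2]
_,t0=ft(5);np.save("k0.npy",np.r_[p,y0,t0])
def go(a,dz=0):
    move_pose([p[0],p[1],z0+dz],quat(y0+a));wait(.05);f,t=ft(4)
    print("a",round(a,2),"yaw",round(yaw()-y0,3),"F",f,"dTz",round(t[2]-t0[2],3),"w",round(get_grip_width()*88,2),"t",get_time());return t[2]-t0[2]
hand=None
for a in np.arange(.08,.57,.08):
    d=go(a)
    if abs(d)>.34: hand=-1;break
else: hand=+1
print("loosens",hand)
if hand<0:
    for a in np.arange(a-.16,-.05,-.16): go(a)
np.save("hand.npy",hand)
E
python3 turn.py
```

```text
a 0.08 yaw 0.078 F [ 0.003 -0.121  1.645] dTz 0.125 w 46.12 t 35.1833
a 0.16 yaw 0.157 F [-0.549 -0.031  3.299] dTz 0.131 w 45.98 t 35.5167
a 0.24 yaw 0.237 F [-0.269  0.524  4.363] dTz 0.052 w 46.27 t 35.85
a 0.32 yaw 0.318 F [-0.441 -0.268  5.309] dTz 0.091 w 46.13 t 36.1833
a 0.4 yaw 0.398 F [-0.186  0.122  5.257] dTz 0.035 w 46.08 t 36.5167
a 0.48 yaw 0.478 F [ 0.027 -0.007  4.824] dTz 0.068 w 46.32 t 36.85
a 0.56 yaw 0.558 F [0.071 0.256 4.866] dTz 0.091 w 46.03 t 37.1833
loosens 1
```

```bash
python3 - <<'E'
from h import *
np.set_printoptions(precision=3,suppress=True)
K=np.load("k0.npy");p=K[:3];y0=K[3];tz=K[6]
for a in (.75,.95,1.15,1.35,1.55,1.65):
    dz=min(.0021*a,.0026)
    move_pose([p[0],p[1],p[2]+dz],quat(y0+a));wait(.05);f,t=ft(4)
    print("a",a,"yaw",round(yaw()-y0,3),"F",f,"dTz",round(t[2]-tz,3),"w",round(get_grip_width()*88,2),get_tcp_pos(),get_time())
f0,_=ft(4)
r=movel([p[0],p[1],p[2]+.012],v=.02,until_force=6);f,t=ft(4);print("lift",r,get_tcp_pos(),f,f-f0,get_grip_width()*88,get_time())
s=read_camera("side")
cv2.imwrite("pics/s7.png",cv2.resize(s[170:250,185:305,::-1],None,fx=6,fy=6,interpolation=cv2.INTER_CUBIC))
E
```

```text
a 0.75 yaw 0.746 F [-0.165 -0.34   4.985] dTz 0.05 w 46.03 [0.595 0.066 0.031] 37.5667
a 0.95 yaw 0.945 F [ 0.047 -0.196  4.366] dTz 0.055 w 46.0 [0.595 0.066 0.032] 37.9583
a 1.15 yaw 1.145 F [0.004 0.041 3.888] dTz 0.031 w 46.15 [0.595 0.066 0.032] 38.35
a 1.35 yaw 1.345 F [-0.26  -0.151  4.084] dTz 0.054 w 46.38 [0.595 0.066 0.032] 38.7417
a 1.55 yaw 1.545 F [-0.261 -0.379  3.928] dTz 0.047 w 46.07 [0.595 0.066 0.032] 39.1333
a 1.65 yaw 1.646 F [-0.308 -0.028  3.651] dTz 0.069 w 46.41 [0.595 0.066 0.032] 39.4667
lift False [0.595 0.066 0.041] [-0.117  0.187 -0.766] [-0.139  0.612 -4.88 ] 46.141027599050766 40.15
```

View pics/s7.png

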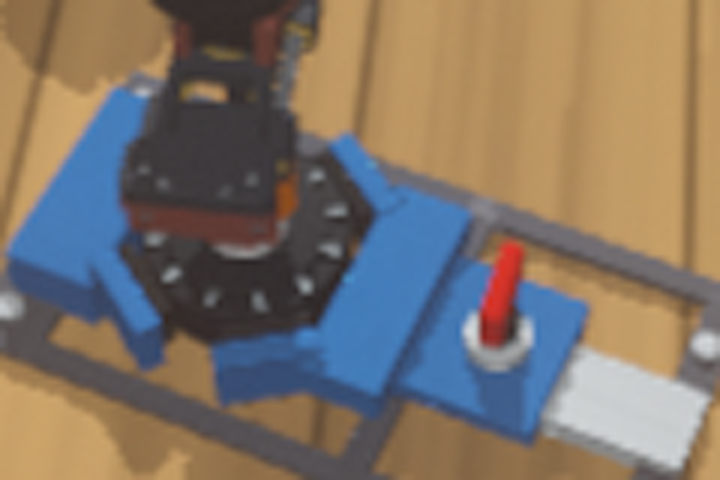

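```bash
python3 - <<'E'
from h import *
np.set_printoptions(precision=3,suppress=True)
p=np.load("k0.npy")[:3]
movel([p[0],p[1],p[2]+.14],v=.1);wait(.5);f,t=ft(4)
print(get_tcp_pos(),p,f,get_grip_width()*88,np.abs(get_qvel()).max(),get_time())
s=read_camera("side")
cv2.imwrite("pics/s8.png",cv2.resize(s[120:260,170:320,::-1],None,fx=4,fy=4,interpolation=cv2.INTER_CUBIC))
E
```

```text
[0.595 0.066 0.17 ] [0.595 0.066 0.03 ] [ 0.237  0.34  -0.295] 46.466464037425744 0.0015733232819119302 42.1667
```

View pics/s8.png

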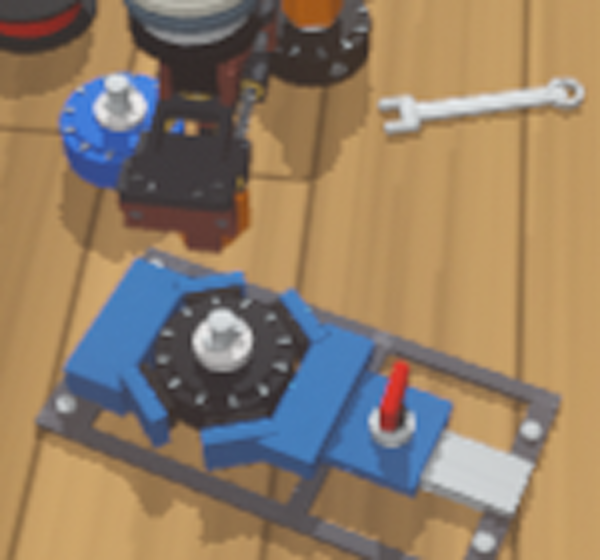

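The picture shows the orange knob in the gripper at about (240,215), well above the head. The bare white boss is at (222,340), both V's are still on the head, and the wing is turned at (397,395). I'm handing the job in.

```bash
python3 -c "
from station import *
job_done();print(get_time(),get_grip_width()*88)"
```

```text
the job is handed in; nothing more can be done
the job is handed in; nothing more can be done
```

The head is clamped, its orange knob is off, and I handed the job in at about 42 s with the gripper still holding the knob about 14 cm up, at rest.

- **Clamping:** I pushed the jaw by its wing knob to about 15 N, of which about 2 N is friction, so roughly 13 N presses on the head. I then turned the wing 1.32 rad clockwise while holding that push. To check the lock, I eased off from −15 N to +4 N of pull and the jaw moved less than 0.1 mm.
- **Knob:** It loosened counter-clockwise, so the thread is right-handed. The torque change stayed at or below 0.13 N m over 1.65 rad. It lifted off freely, with only about its own weight on the wrist at first.
- **Last checks:** The grip width was 46.5 mm, which matches the knob. The last picture shows the bare boss, both V's on the head and the wing turned. The spanner is lying undisturbed; the spare head and gas can were not touched, though they are only partly or not at all in that last picture.

**What disagreed:**
- **Finger tips:** They sat about 32 mm higher than the reported TCP. My first grasp therefore closed on air above the wing, and nothing was moved. I measured the offset by touching the bare bench with about 7 N and corrected for it.
- **Torque reading:** The wrist torque about the vertical showed no clear rise when the lock bit. I rely on the pull test and the picture for the lock instead.
- **Last force reading:** The final vertical force was −0.3 N where about −0.6 N was expected, which is within sensor noise.

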